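Clamp a boot heel with the ball knob

TASK

Set the loose boot heel between the steel jaws of the bench clamp, tread up, standing flat on the bed, square to the jaws and about midway along their width, and let go of it. Then turn the smooth black ball knob clockwise until the jaws hold the heel firmly, without dents from over-tightening, and let go of the knob. Move the jaw with its knob only, and leave the hammer, the spool and the jar where they are.

Things in the scene. Friction and masses are not known exactly. Their poses are not given: they have to be found in the camera images.
- clamp: Grey bench clamp, fixed. Origin on the bench top under it; its long side is its y axis. Bed 100 mm wide (x), from y -97 to +147 mm, top 20 mm above the bench. Both jaws are centred on x = 0. Gear housing 66 x 70 mm, 75 mm high, centred at y +108 mm, carries the ball knob.
- bed (a point): Point on the bed's top face at the clamp's x = y = 0, 20 mm above the bench; axes as the clamp's. The fixed jaw, a steel block 60 mm wide (x), 28 mm thick, 45 mm high, stands on the bed at the -y end; its holding face looks to +y and stands anywhere from y -45 to -37 mm (set by hand, not measured).
- jaw: Moving steel jaw, 50 mm wide (x), 16 mm thick, 43 mm high, lower edge 1.5 mm above the bed. Origin at the middle of its holding face, which looks to the clamp's -y; at the start it is at y +12 to +18 mm. It moves 10 mm to -y per radian of knob. A stiff spring (8 N per mm) backs it: once on the heel, the grip rises about 7 N per 0.1 rad of knob.
- ball (a point): Centre of the polished black ball knob, 44 mm across, 128 mm above the bench at the clamp's x 0, y +105 mm, on an upright stem, free all round. Clockwise from above closes the jaw; 0.8 to 2.5 rad are needed (take a new grip after 1.4 rad or less). It stays where it is left. Smooth (friction about 0.45): it slips if gripped off its widest part or with less than some 40 N.
- collar (a point): Steel collar on the housing round the knob's stem, 83 mm above the bench. Feel of the knob: dry friction 0.26 N m, plus 0.01 N m against closing per newton on the heel. In a pause, friction may point either way: compare signed moments taken alike. Firm is 7 N or more, the timber dents above 24 N: stop when the moment has risen 0.10 to 0.17 N m over its steady value. At what angle is not known.
- heel_mid (a point): Centre of the loose boot heel: timber with a black rubber tread on top, 46 mm (its x) by 40 mm (its y) by 60 mm high, 0.08 to 0.17 kg. The jaws take it across the 40 mm, its y along the clamp's y (either way round); the fingers take it across the 46 mm. Standing on the bed, its centre is 50 mm above the bench.
- hammer: Hammer lying on the bench, leave alone.
- spool_mid (a point): Centre of a white spool, 60 mm across, 69 mm high, leave alone.
- jar_mid (a point): Centre of a glass jar with steel lid, 64 mm across, 75 mm high, leave alone.
There are look-alikes about, which are no part of the job. What is shaped like the part that bears heel_mid but green is not meant.

How it is judged:
On the way, in this order (a step that is already met when the one before it is completed fails the run):
1. the heel stands on the bed between the jaws and is let go, the jaw not yet pressing on it (z of heel_mid in the frame of clamp between 0.046 and 0.054 m and y of heel_mid in the frame of clamp between -0.032 and 0.004 m and x of heel_mid in the frame of clamp between -0.012 and 0.012 m and angle between heel_mid's own z axis and vertical below 0.15 rad and contact force between the fingers and heel below 0.3 N and contact force between jaw and heel below 5 N), for 0.2 s.
2. the knob has closed the jaw firmly on the heel (contact force between jaw and heel above 7 N), for 0.2 s.
At the end, for the whole second after the job is handed in: The heel stands tread up on the bed (centre 46 to 54 mm above the bench), within 12 mm of the middle of the jaws and within 0.1 rad of square, at rest, held between the fixed and the moving jaw with 7 to 24 N (contact force between jaw and heel between 7 and 24 N and z of heel_mid in the frame of clamp between 0.046 and 0.054 m and x of heel_mid in the frame of clamp between -0.012 and 0.012 m and y of heel_mid in the frame of clamp between -0.032 and -0.01 m and angle between heel_mid's own z axis and vertical below 0.1 rad and angle between the y axis of heel_mid and the y axis of clamp, either way round below 0.1 rad and linear speed of heel below 0.01 m/s); the robot touches nothing.
It fails at once if the heel is dented: the moving jaw presses on it with more than 24 N (contact force between jaw and heel above 24 N).
It fails at once if the jaw is pushed directly with more than 10 N instead of by its knob (contact force between any of the fingers, the arm and jaw above 10 N).
It fails at once if the hammer, spool or jar is moved more than 30 mm (distance of any of hammer, spool_mid, jar_mid from where it was at the start of the episode above 0.03 m).
It also fails if it takes over 72 s, if anything falls off the work surface, if the arm or the gripper's body presses on something with over 40 N, if the wrist force passes 120 N, or if a joint passes its speed limit or range.

ROBOT

A 6-joint arm with a two-finger parallel gripper is mounted at the origin on the work surface. World frame = base frame: x ahead of the robot, y to its left, z up, the work surface at z = 0. Lengths are in m, angles in rad, forces in N, time in s.
With the tool pointing down it reaches from about 0.3 to 1 m from the base axis. Payload 5.1 kg.
Tool frame: the origin (TCP) lies at the very end of the fingers, on their centre line; the grasp point (between the pads) lies 19 mm behind it (bot.tcp_to_grasp is the distance from the TCP to the grasp point, in m); z points along the fingers, y is the line along which they close (so a half turn about z gives the same grasp; the last joint's range is limited). The gripper opens to 95 mm and grips with 3 to 60 N. Pads are 20 mm wide; open, the fingers measure 119 mm over their backs; the gripper's body (75 mm by 180 mm) begins 59 mm behind the grasp point.
Start: joints at [-1.239, 0.124, 1.65, -0, 1.367, -0.083], TCP at [0.262, -0.595, 0.215] pointing down, gripper open.
Joint ranges: [-2.61, 2.61], [-1.02, 2.33], [0.03, 2.71], [-1.35, 4.49], [0.32, 2.68], [-2.91, 2.91]. Speed limits (rad/s): [2.57, 2.57, 3.14, 3.14, 3.14, 3.14].

INTERFACE

Orientations are given as a unit quaternion [w, x, y, z].
In Python, from plant import monitor, cams, bot gives the robot as it stands. The module is installed in compiled form; this text tells all that it offers.
- The arm moves only by the tool move_arm, never from a script. Its argument "commands" is a list of rows, each a list of 4 numbers: the shift along the tool's x, y, z in cm, then the turn about the tool's z in units of 8 degrees (1.0 is 8 degrees). A call has 1 to 8 rows; each row shifts and turns the commanded pose from where the row before left it, along the tool's axes as they then stand; what a row does not reach is not made up. A row lasts 1/8 s, in which the tool goes at most 62.5 mm and 10.7 degrees, less where a joint would pass 70% of its speed; a pose out of reach is approached as far as the arm can. A call with a gripper value outside its range is refused whole. "jaw" is the closure, from 0 (fully open) to 1 (shut), set as the call begins (left out, the last holds). The fingers move at their own pace and stop on an object; the grip force is fixed at half the most. Time passes only in rows, so rows that do not move let the fingers close. It gives the time, the measured TCP pose, the force, the opening and the grip force at its end, in the units of the state.
- monitor.sense(): the state, without advancing time (a new reading comes with each control period).
- cams.get_image(name): name is "scene" or "top" or "wrist"; returns (picture, depth): 384x512x3 uint8, blue, green, red; 384x512 float32, m along the optical axis (not along the pixel's ray), 0 where there is no reading.
- cams.camera_params(name): a dict with "vertical_fov" (degrees; the focal length in pixels is half the picture's height over the tangent of half this angle, whatever the lens; pixels are square), "cx", "cy" (the principal point, pixels), "R" (3x3) and "t" (3): a world point X has camera coordinates R X + t. Camera axes: x right, y down, z forward; pixel columns grow to the right and rows downward; lengths in m; the calibration is good to about 2 mm. A picture is of the moment at which its call begins: read the wrist's pose just before it. camera_params takes no time and is no camera call; for the wrist camera it gives the pose at the moment of the call.
- bot.hand_in(): hands the job in; it is judged then, once.
The state is a dict: "time": time; "qpos": joint angles; "joint_vel": joint speeds; "joint_efforts": joint torques, N m; "eef_pos": TCP position; "ee_rot": TCP orientation; "ft_force": force on the tool from outside, world axes, zero at the start; "torque": the same for the moment, N m; "finger_gap": finger opening in m; "grip_force": force on a finger pad.
Only numpy, scipy, OpenCV 4.12 (cv2) and the standard library are available. Lean on these libraries where they do the work, as an engineer would, in place of code of your own. Each camera call takes 0.05 s, during which the arm holds its last target. There are 200 camera calls.

## Working session

There is one attempt and no reset: what is moved stays moved. The work goes in short steps, Python scripts to look and compute and a tool call to move; the robot and the scene stay as the last step left them, time stands still between calls to the robot, and variables do not carry over. Pictures are saved under pics/ and viewed, at most 10 in all, crops included, and the job is handed in when it is done.

Besides the shell and the picture viewer there is one more tool, called after "Call:" as a command line: name --pt "numbers of a row" for each row, then --argument value for the rest. move_arm: Moves the arm, as the interface text tells. Its arguments: {"type":"object","properties":{"commands":{"type":"array","items":{"type":"array","items":{"type":"number"}}},"jaw":{"type":"number"}},"required":["commands"]}

```bash
mkdir -p pics
cat > h.py <<'E'
import numpy as np, cv2
from plant import monitor, cams, bot
def grab(n):
    p=cams.camera_params(n); im,d=cams.get_image(n)
    f=im.shape[0]/2/np.tan(np.radians(p["vertical_fov"])/2)
    return im,d,dict(f=f,cx=p["cx"],cy=p["cy"],R=np.array(p["R"]),t=np.array(p["t"]))
def pts(d,P):
    v,u=np.mgrid[:d.shape[0],:d.shape[1]]
    c=np.stack([(u-P["cx"])/P["f"]*d,(v-P["cy"])/P["f"]*d,d],-1)
    return (c-P["t"])@P["R"]
def ray(u,v,P,z):
    o=-P["R"].T@P["t"]; r=P["R"].T@np.array([(u-P["cx"])/P["f"],(v-P["cy"])/P["f"],1])
    return o+r*(z-o[2])/r[2]
def proj(X,P):
    c=P["R"]@np.array(X)+P["t"]; return c[:2]/c[2]*P["f"]+[P["cx"],P["cy"]]
E
python3 - <<'E'
from h import *
print(monitor.sense())
for n in("scene","top"):
    im,d,P=grab(n); cv2.imwrite(f"pics/{n}0.png",im); np.savez(f"{n}0.npz",im=im,d=d,**P)
    print(n,P,(d>0).mean())
E
```

```text
{'time': 0.0, 'qpos': array([-1.23862417e+00,  1.24493989e-01,  1.65165822e+00, -2.20132633e-05,
        1.36748815e+00, -8.25823404e-02]), 'joint_vel': array([ 4.46793977e-04,  8.99499102e-04, -8.26916579e-04,  1.79192286e-03,
       -1.25493329e-05, -9.49998787e-04]), 'joint_efforts': array([ 1.59673422e-03, -4.17599738e+01, -3.59928167e+01,  7.76662189e-02,
        4.92363155e-02, -1.37093339e-04]), 'eef_pos': array([ 0.26169764, -0.59429689,  0.21340357]), 'ee_rot': array([-1.01454933e-03,  9.78573316e-01,  2.05896130e-01, -1.38134108e-04]), 'ft_force': array([ 0.14749684,  0.34118709, -1.08971051]), 'torque': array([-0.01540983,  0.01131884, -0.03188824]), 'grip_force': 0.0, 'finger_gap': 0.09534414634223044}
scene {'f': np.float64(464.1176305205308), 'cx': 249.365904682467, 'cy': 193.36226128221358, 'R': array([[ 0.66386654,  0.74769642,  0.01520801],
       [ 0.59212592, -0.51309942, -0.62138224],
       [-0.45680205,  0.42151993, -0.78335996]]), 't': array([-0.44797249, -0.28594826,  1.42060406])} 0.9959462483723959
top {'f': np.float64(412.37755740804806), 'cx': 257.0135020249777, 'cy': 194.75061055683597, 'R': array([[-0.0109544 , -0.99990564, -0.0082887 ],
       [-0.99230223,  0.01189292, -0.12326736],
       [ 0.12335431,  0.00687458, -0.99233888]]), 't': array([0.06103582, 0.65540636, 1.1975599 ])} 0.9961700439453125
```

View pics/scene0.png

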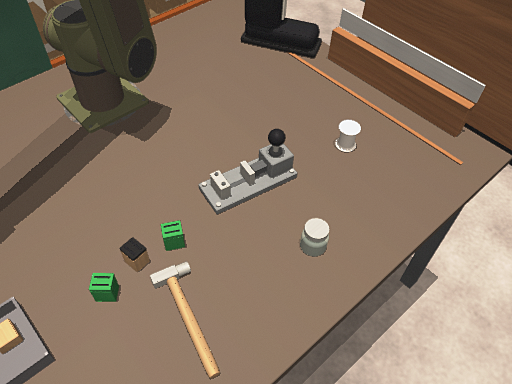

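View pics/top0.png

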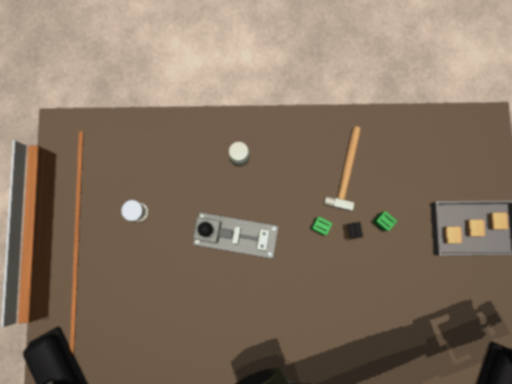

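The scene shows the black-topped timber heel at scene (134,252) / top (353,230). It could be confused with the green blocks at top (322,226) and (386,221), or with the tan blocks in the tray at top (453,235), (477,228) and (500,221). I choose the black-treaded one. The clamp's knob is at top (206,229), jaw at (236,236) and fixed jaw at (263,240).

Run:
```python
from h import *
for n in("scene","top"):
    Z=np.load(f"{n}0.npz"); im,d=Z["im"],Z["d"]; P={k:Z[k] for k in("f","cx","cy","R","t")}
    X=pts(d,P)
    hx=(318,390,205,250) if n=="top" else (110,160,225,280)
    m=np.zeros(d.shape,bool); m[hx[2]:hx[3],hx[0]:hx[1]]=1
    top=m&(X[...,2]>.054)&(X[...,2]<.07)&(im.max(2)<70)
    k,l,s,c=cv2.connectedComponentsWithStats(top.astype(np.uint8))
    for i in range(1,k):
        if s[i,4]>30:
            q=X[l==i]; r=cv2.minAreaRect((q[:,:2]*1000).astype(np.float32)); print(n,"heel",s[i,4],c[i],q.mean(0).round(4),np.round(cv2.boxPoints(r)).tolist(),np.round(r[1],1))
    # clamp bed: grey, z~0.02
    sat=im.max(2).astype(int)-im.min(2)
    b=(X[...,2]>.013)&(X[...,2]<.027)&(sat<25)&(im.max(2)>80)
    w=(180,290,200,270) if n=="top" else (190,305,130,215)
    w2=np.zeros_like(b); w2[w[2]:w[3],w[0]:w[1]]=1
    full=w2&(X[...,2]>.013)&(sat<25)
    q=X[b&w2]; r=cv2.minAreaRect((q[:,:2]*1000).astype(np.float32)); print(n,"bed",len(q),q[:,2].mean(),np.round(r[0],1),np.round(r[1],1),np.round(cv2.boxPoints(r)).tolist())
    for nm,lo,hi in(("jaws",.058,.07),("hous",.071,.08),("ball",.11,.16)):
        mm=w2&(X[...,2]>lo)&(X[...,2]<hi); k,l,s,c=cv2.connectedComponentsWithStats(mm.astype(np.uint8))
        for i in range(1,k):
            if s[i,4]>15:
                q=X[l==i]; r=cv2.minAreaRect((q[:,:2]*1000).astype(np.float32));print(n,nm,s[i,4],c[i].round(1),q.mean(0).round(4),np.round(r[0],1),np.round(r[1],1),round(r[2],1), q[:,2].max().round(4))
    if n=="scene": a=cv2.resize(im[205:310,80:200],None,fx=4,fy=4,interpolation=2)
    else: bb=cv2.resize(im[195:265,180:290],None,fx=4,fy=4,interpolation=2)
H=a.shape[0]; cv2.imwrite("pics/crop1.png",np.hstack([a[:300,:400],bb[:280,:400][:300] if bb.shape[0]>=300 else cv2.copyMakeBorder(bb,0,20,0,0,0)[:, :400]]))
```

```text
scene heel 327 [132.43730887 248.49847095] [ 0.5478 -0.234   0.0591] [[520.0, -217.0], [526.0, -256.0], [572.0, -249.0], [567.0, -210.0]] [47.3 39.5]
scene bed 1499 0.01917503529620752 [537.7 116.8] [244.1 102.5] [[465.0, 6.0], [566.0, -13.0], [610.0, 227.0], [510.0, 246.0]]
scene jaws 117 [274.9 161.1] [0.568  0.1808 0.0645] [567.  180.2] [89.6 47.1] 36.4 0.0698
scene jaws 106 [247.1 168. ] [0.538  0.1125 0.0629] [537.1 113. ] [15.5 50.3] 79.9 0.068
scene jaws 221 [219.7 180.2] [0.5245 0.0343 0.0636] [521.8  36.1] [29.4 62.6] 79.0 0.0693
scene hous 322 [276.  154.3] [0.5586 0.193  0.0741] [553. 198.] [68.6 66.5] 79.1 0.0798
scene ball 237 [276.4 137.4] [0.5589 0.1888 0.1372] [556.8 190.9] [42.4 30.3] 42.4 0.1512
top heel 192 [354.51041667 230.09895833] [ 0.5463 -0.23    0.0604] [[522.0, -214.0], [527.0, -252.0], [570.0, -246.0], [565.0, -208.0]] [43.8 38.4]
top bed 1698 0.02027624546826004 [538.2 118.5] [244.7 100. ] [[467.0, 7.0], [565.0, -11.0], [610.0, 230.0], [512.0, 248.0]]
top jaws 94 [236.4 234.3] [0.5377 0.1147 0.0647] [537.7 114.9] [15.7 49.7] 80.3 0.0694
top jaws 185 [263.2 239. ] [0.5233 0.0369 0.0647] [523.2  36.9] [27.8 59.7] 79.7 0.0697
top hous 314 [207.5 229.6] [0.5519 0.1975 0.0751] [553.2 200.1] [69.2 65.5] 79.6 0.08
top ball 197 [205.1 228.5] [0.5522 0.1954 0.1431] [552.6 196.5] [41.1 40.6] 46.6 0.1533
```

View pics/crop1.png

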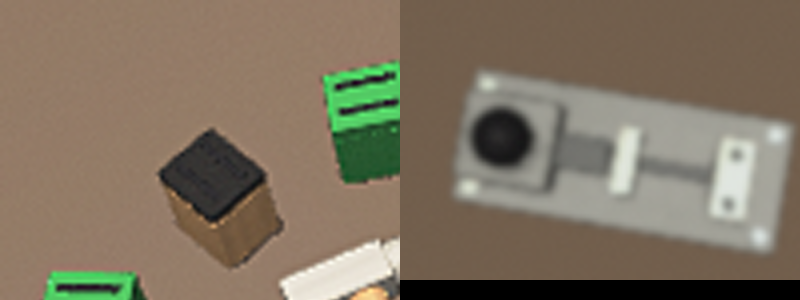

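The crop confirms a black tread on brown timber at crop (212,175). The clamp pose agrees across both views: origin ≈ (0.5335, 0.093), y axis yawed -10.5°. The fixed jaw face is at y ≈ -43 and the moving jaw at ≈ +14.

Call:
move_arm --pt "5.1 -2.7 0 0" --pt "5.1 -2.7 0 0" --pt "5.1 -2.7 0 0" --pt "5.1 -2.7 0 0" --pt "5.1 -2.7 0 0" --pt "5.1 -2.7 0 0" --pt "5.1 -2.7 0 0" --pt "5.1 -2.7 0 0" --jaw 0.3

```text
time: 1.1
eef_pos: [0.549, -0.231, 0.2142]
ee_rot: [-0.0, 0.979, 0.206, -0.0]
ft_force: [0.3, -1.5, -1.3]
finger_gap: 0.0669
grip_force: 0.0
```

Call:
move_arm --pt "0 0 0 -1.2" --pt "0 0 0 -1.2" --pt "0 0 0 -1.2" --pt "0 0 0 -1.2" --pt "0 0 0 -1.2" --pt "0 0 0 -1.2" --pt "0 0 0 0" --pt "0 0 0 0"

```text
time: 2.1
eef_pos: [0.5481, -0.2327, 0.2143]
ee_rot: [-0.0, 0.759, 0.651, -0.0]
ft_force: [-0.0, -0.8, 0.6]
finger_gap: 0.0667
grip_force: 0.0
```

Run:
```python
from h import *
im,d,P=grab("wrist"); X=pts(d,P); s=monitor.sense()
cv2.imwrite("pics/w1.png",im)
hsv=cv2.cvtColor(im,cv2.COLOR_BGR2HSV)
m=(X[...,2]>.05)&(X[...,2]<.068)&(hsv[...,2]<80)
k,l,st,c=cv2.connectedComponentsWithStats(m.astype(np.uint8))
for i in range(1,k):
    if st[i,4]>100:
        q=X[l==i]; r=cv2.minAreaRect((q[:,:2]*1000).astype(np.float32)); print(st[i],c[i].round(),q.mean(0).round(4),np.round(r[0],1),np.round(r[1],1),round(r[2],1))
```

```text
[ 227  154   54   49 1764] [254. 178.] [ 0.5462 -0.2285  0.0613] [ 546.  -229.6] [46.1 40.3] 8.7
```

View pics/w1.png

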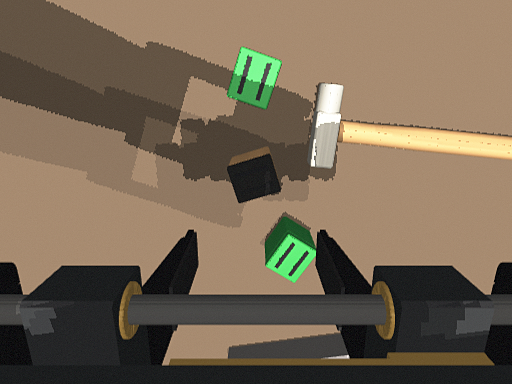

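The wrist view shows the heel at (254,178), about 17° off the fingers: its 46 mm side lies at +8.6° in the world. The hammer at (325,125) and the greens at (255,77) and (291,250) are clear of the fingers. I'll turn to match and descend.

Call:
move_arm --pt "0.25 -0.25 0 0" --pt "0 0 2 -1.1" --pt "0 0 2 -1.1" --pt "0 0 4 0" --pt "0 0 4 0" --pt "0 0 4 0" --pt "0 0 3.2 0" --pt "0 0 0 0"

```text
time: 3.15
eef_pos: [0.5437, -0.2285, 0.0196]
ee_rot: [-0.003, 0.65, 0.76, -0.001]
ft_force: [-0.8, -0.6, -0.4]
finger_gap: 0.0666
grip_force: 0.0
```

Call:
move_arm --pt "0 0 0 0" --pt "0 0 0 0" --pt "0 0 0 0" --pt "0 0 0 0" --pt "0 0 0 0" --pt "0 0 0 0" --jaw 1

```text
time: 3.9
eef_pos: [0.5471, -0.2306, 0.0246]
ee_rot: [0.001, 0.65, 0.76, 0.0]
ft_force: [-2.5, 0.0, 6.4]
finger_gap: 0.046
grip_force: 30.0
```

Call:
move_arm --pt "0 0 -3 0" --pt "0 0 -4 0" --pt "0 0 -4 0" --pt "0 0 -4 0" --pt "0 0 0 0"

```text
time: 4.53
eef_pos: [0.5485, -0.231, 0.1772]
ee_rot: [0.004, 0.65, 0.76, 0.001]
ft_force: [0.4, 0.2, -1.3]
finger_gap: 0.0459
grip_force: 30.0
```

Call:
move_arm --pt "0 0 0 0.8" --pt "0 0 0 0.8" --pt "0 0 0 0.8" --pt "5 -1.2 0 0" --pt "5 -1.2 0 0" --pt "5 -1.2 0 0" --pt "5 -1.2 0 0" --pt "5 -1.2 0 0"

```text
time: 5.52
eef_pos: [0.5301, 0.0285, 0.1703]
ee_rot: [-0.001, 0.767, 0.641, -0.001]
ft_force: [0.1, -0.2, -1.8]
finger_gap: 0.0463
grip_force: 30.0
```

Call:
move_arm --pt "4.8 -1.1 0 0" --pt "0 0 0 0" --pt "0 0 0 0" --pt "0 0 0 0" --pt "0 0 0 0"

```text
time: 6.15
eef_pos: [0.5293, 0.0749, 0.1724]
ee_rot: [-0.0, 0.768, 0.641, -0.0]
ft_force: [0.7, -0.5, -2.1]
finger_gap: 0.0459
grip_force: 30.0
```

Run:
```python
from h import *
s=monitor.sense(); print(s["eef_pos"],s["ee_rot"])
im,d,P=grab("wrist"); X=pts(d,P); cv2.imwrite("pics/w2.png",im); np.savez("w2.npz",im=im,X=X)
for lo,hi in((.058,.069),(.015,.024),(.13,.26)):
  m=(X[...,2]>lo)&(X[...,2]<hi)
  k,l,st,c=cv2.connectedComponentsWithStats(m.astype(np.uint8))
  for i in range(1,k):
    if st[i,4]>250:
        q=X[l==i]; r=cv2.minAreaRect((q[:,:2]*1000).astype(np.float32)); print(lo,st[i],c[i].round(),q.mean(0).round(4),np.round(r[0],1),np.round(r[1],1),round(r[2],1))
```

```text
[0.52932194 0.07489561 0.17242715] [-5.77457433e-05  7.67910382e-01  6.40557276e-01 -1.32649757e-04]
0.058 [ 226  135   60   20 1175] [255. 144.] [0.5364 0.1183 0.0656] [536.4 118. ] [15.9 49.9] 79.6
0.015 [  199     0   115   229 11826] [255. 132.] [0.5369 0.1214 0.0214] [538.6 130.2] [213.3 100.4] 79.7
0.015 [479  66  33  68 398] [489.  99.] [0.7581 0.115  0.0196] [762.9 111.7] [61.  24.4] 84.3
0.13 [ 218    0   75   58 3644] [255.  25.] [0.55   0.1929 0.1447] [549.8 192.8] [28.6 42.6] 80.2
0.13 [   93   203   329    91 12205] [257. 256.] [0.5322 0.0899 0.208 ] [532.1  90.4] [43.  93.7] 79.9
0.13 [  0 262  23  32 598] [  9. 278.] [0.4619 0.1187 0.2556] [461.5 117.8] [12.5  4.6] 88.7
0.13 [491 262  21  32 543] [503. 279.] [0.6079 0.092  0.2554] [607.9  91.2] [12.4  3.5] 77.1
0.13 [  9 324  31  41 837] [ 24. 344.] [0.4579 0.0957 0.2562] [457.8  95.3] [21.4  2.6] 81.2
0.13 [175 324  28  34 667] [186. 338.] [0.5058 0.0814 0.2469] [506.5  82.5] [29.1  1.9] 80.5
0.13 [311 324  28  34 669] [327. 338.] [0.5538 0.0728 0.247 ] [553.7  74.6] [28.7  2. ] 78.2
0.13 [474 324  33  41 837] [489. 344.] [0.6037 0.0695 0.2563] [603.7  68.3] [22.7  2.8] 79.1
```

View pics/w2.png

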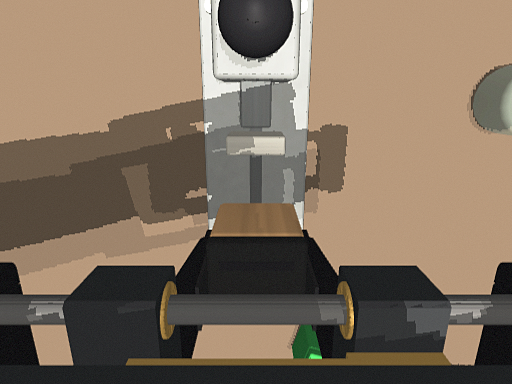

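The heel is held upright and square in front of the jaw, with its timber face at (257,220) and the jaw at (255,144). Next I measure heel to jaw within this one camera.

Run:
```python
from h import *
Z=np.load("w2.npz"); X=Z["X"]; im=Z["im"]
a=np.radians(79.7); ey=np.array([np.cos(a),np.sin(a),0]); ex=np.array([ey[1],-ey[0],0])
O=np.array([.5335,.093,0])
C=np.stack([(X-O)@ex,(X-O)@ey,X[...,2]],-1)*1000
hs=cv2.cvtColor(im,cv2.COLOR_BGR2HSV)
def rep(n,m):
    q=C[m]; print(n,len(q),"lo",np.percentile(q,2,0).round(1),"hi",np.percentile(q,98,0).round(1),"med",np.median(q,0).round(1))
B=np.zeros(X.shape[:2],bool)
w=B.copy(); w[206:234,212:302]=1; rep("heelfront",w&(hs[...,1]>70)&(C[...,2]>100)&(abs(C[...,0])<60))
w=B.copy(); w[232:290,205:308]=1; rep("tread",w&(C[...,2]>150)&(abs(C[...,0])<21)&(C[...,2]<215))
w=B.copy(); w[130:160,220:292]=1; rep("jawtop",w&(C[...,2]>60)&(C[...,2]<70))
w=B.copy(); w[100:225,195:320]=1; rep("bed",w&(C[...,2]>12)&(C[...,2]<26))
w=B.copy(); w[0:60,200:310]=1; rep("ball",w&(C[...,2]>126))
im,d,P=grab("top"); X=pts(d,P); C=np.stack([(X-O)@ex,(X-O)@ey,X[...,2]],-1)*1000
w=B.copy(); w[200:260,180:290]=1
for lo,hi in((58,69),(73,79),(126,155)): rep(f"top{lo}",w&(C[...,2]>lo)&(C[...,2]<hi)&(C[...,1]>5))
```

```text
heelfront 2319 lo [-21.8   2.  159.1] hi [ 20.1   3.3 197.6] med [ -1.    2.8 181.9]
tread 5324 lo [-20.1 -20.4 197.1] hi [ 20.1   2.9 210.5] med [-1.000e-01 -6.000e+00  2.091e+02]
jawtop 1174 lo [-25.4  17.3  61.6] hi [22.2 32.9 67.3] med [-1.9 25.7 65.7]
bed 8610 lo [-49.9 -49.3  19.7] hi [46.6 58.7 23.1] med [-2.1  1.3 21.4]
ball 3688 lo [-20.9  87.7 131.8] hi [ 17.6 112.7 151.9] med [ -1.6 101.4 145.8]
top58 3 lo [-32.5 100.7  66.7] hi [ 30.9 132.2  68.2] med [-32.3 126.9  67.3]
top73 173 lo [-30.9  85.9  73.1] hi [ 31.5 142.2  78.7] med [-13.4 116.9  75.3]
top126 197 lo [-19.1  85.8 131.3] hi [ 19.8 123.5 152.9] med [1.000e-01 1.041e+02 1.436e+02]
```

Call:
move_arm --pt "0.5 -0.1 0 0" --pt "0 0 3 0" --pt "0 0 3 0" --pt "0 0 3 0" --pt "0 0 2.5 0" --pt "0 0 0 0" --pt "0 0 0 0" --pt "0 0 0 0"

```text
time: 7.25
eef_pos: [0.5305, 0.0812, 0.0594]
ee_rot: [0.001, 0.767, 0.641, 0.001]
ft_force: [-1.2, -0.2, -1.7]
finger_gap: 0.0459
grip_force: 30.0
```

Call:
move_arm --pt "0 0 0.6 0" --pt "0 0 0.5 0" --pt "0 0 0 0" --pt "0 0 0 0" --pt "0 0 0 0"

```text
time: 7.88
eef_pos: [0.5293, 0.081, 0.0468]
ee_rot: [0.0, 0.767, 0.641, 0.0]
ft_force: [-0.5, -0.8, -1.7]
finger_gap: 0.0454
grip_force: 30.0
```

Call:
move_arm --pt "0 0 0.15 0" --pt "0 0 0.1 0" --pt "0 0 0.1 0" --pt "0 0 0 0" --pt "0 0 0 0" --pt "0 0 0 0"

```text
time: 8.62
eef_pos: [0.5293, 0.0811, 0.0447]
ee_rot: [-0.0, 0.767, 0.641, -0.0]
ft_force: [-4.9, 0.5, 7.7]
finger_gap: 0.0462
grip_force: 30.0
```

Call:
move_arm --pt "0 0 0 0" --pt "0 0 0 0" --pt "0 0 0 0" --pt "0 0 0 0" --pt "0 0 0 0" --jaw 0.3

```text
time: 9.25
eef_pos: [0.5291, 0.081, 0.0431]
ee_rot: [-0.0, 0.767, 0.641, -0.0]
ft_force: [-0.0, -0.4, 0.7]
finger_gap: 0.0664
grip_force: 0.0
```

Call:
move_arm --pt "0 0 -3 0" --pt "0 0 -4 0" --pt "0 0 -4 0" --pt "0 0 -4 0" --pt "0 0 -2 0" --pt "-5 0 0 0" --pt "0 0 0 0" --pt "0 0 0 0"

```text
time: 10.25
eef_pos: [0.5199, 0.032, 0.2121]
ee_rot: [-0.001, 0.768, 0.641, -0.0]
ft_force: [-0.6, 0.8, -0.2]
finger_gap: 0.0669
grip_force: 0.0
```

```bash
cat > meas.py <<'E'
from h import *
a=np.radians(79.7); ey=np.array([np.cos(a),np.sin(a),0]); ex=np.array([ey[1],-ey[0],0])
O=np.array([.5335,.093,0])
for n in("wrist","top","scene"):
    im,d,P=grab(n); X=pts(d,P); cv2.imwrite(f"pics/m_{n}.png",im)
    C=np.stack([(X-O)@ex,(X-O)@ey,X[...,2]],-1)*1000
    for nm,lo,hi,ya,yb in(("tread",72,85,-60,30),("jaw",60,68,5,45),("fix",60,69,-80,-36),("ball",126,155,70,130)):
        m=(C[...,2]>lo)&(C[...,2]<hi)&(C[...,1]>ya)&(C[...,1]<yb)&(abs(C[...,0])<40)
        if m.sum()<20: continue
        q=C[m]; r=cv2.minAreaRect(q[:,:2].astype(np.float32)); print(n,nm,len(q),np.round(r[0],1),np.round(r[1],1),round(r[2],1),np.median(q[:,2]).round(1))
s=monitor.sense(); print(s["time"],s["eef_pos"],s["ee_rot"],s["qpos"].round(3),s["torque"],s["ft_force"])
E
python3 meas.py
```

```text
wrist tread 2322 [ -1.7 -11. ] [46.  40.3] 0.1 81.4
wrist jaw 963 [-1.8 25. ] [48.8 14.9] 0.2 65.8
wrist fix 1535 [ -2.  -53.7] [27.6 59.9] 90.0 66.2
top jaw 23 [-1.3 27.8] [43.8  4.8] 0.9 64.5
top ball 197 [  0.3 105.6] [41.4 40.6] 55.6 144.0
scene tread 256 [ -0.9 -14.4] [49.9 41.9] 0.6 78.8
scene jaw 95 [-0.5 20.7] [15.5 51.9] 89.0 63.0
scene fix 204 [ -1.5 -58.5] [61.2 28.8] 0.0 64.0
scene ball 211 [  2.7 101.7] [42.3 33.2] 41.9 140.8
10.4 [0.52009715 0.03253009 0.2124748 ] [-4.64230389e-04  7.67063739e-01  6.41570635e-01 -3.54036694e-04] [-0.041 -0.163  1.936  0.     1.369  0.137] [-0.06838568 -0.10559854  0.06964394] [ 0.10255934 -0.47387011 -0.35628855]
```

View pics/m_wrist.png

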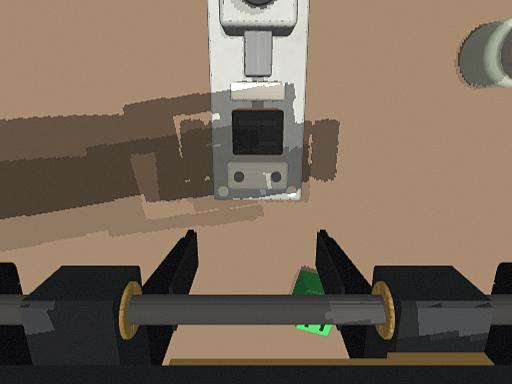

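The heel stands square and centred, with its tread at (257,132) in the wrist view. The gaps are about 8 mm on each side, so I expect contact near 1.6 to 1.7 rad of knob. Now I locate the ball in the wrist frame.

Call:
move_arm --pt "4 0 -1 0" --pt "4 0 0 0" --pt "0 0 0 0" --pt "0 0 0 0" --pt "0 0 0 0"

```text
time: 11.02
eef_pos: [0.5343, 0.11, 0.2229]
ee_rot: [-0.0, 0.768, 0.641, -0.0]
ft_force: [0.8, -0.1, 0.4]
finger_gap: 0.0666
grip_force: 0.0
```

```bash
cat > ball.py <<'E'
from h import *
from scipy.optimize import least_squares
s=monitor.sense(); im,d,P=grab("wrist"); X=pts(d,P)
m=(X[...,2]>.12)&(X[...,2]<.165)&(np.hypot(X[...,0]-.5515,X[...,1]-.198)<.035)&(im.max(2)<255)
q=X[m]; f=least_squares(lambda c:np.linalg.norm(q-c,axis=1)-.022,[.5515,.198,.128],loss="soft_l1",f_scale=.001)
print(len(q),f.x,np.abs(f.fun).mean(),"rows",np.where(m)[0].min(),np.where(m)[0].max())
w,x,y,z=s["ee_rot"]; from scipy.spatial.transform import Rotation as R
r=R.from_quat([x,y,z,w]); T=f.x+[0,0,-.019]
print("delta tool cm",r.inv().apply(T-s["eef_pos"])*100,s["eef_pos"],s["qpos"].round(2))
E
python3 ball.py
```

```text
2785 [0.5514049  0.20015847 0.1292542 ] 0.00037902772222597617 rows 53 113
delta tool cm [ 9.18343706  0.08044496 11.25898654] [0.53429396 0.10997193 0.22287872] [ 0.1  -0.11  1.87 -0.    1.38  0.28]
```

Call:
move_arm --pt "4.6 0 0 0" --pt "4.6 0.1 0 0" --pt "0 0 0 0" --pt "0 0 3 0" --pt "0 0 3 0" --pt "0 0 3 0" --pt "0 0 2.3 0" --pt "0 0 0 0"

```text
time: 12.08
eef_pos: [0.5501, 0.1991, 0.1078]
ee_rot: [-0.001, 0.768, 0.641, -0.002]
ft_force: [-0.4, 0.1, -0.3]
finger_gap: 0.0664
grip_force: 0.0
```

Call:
move_arm --pt "0 0 0 0" --pt "0 0 0 0" --pt "0 0 0 0"

```text
time: 12.45
eef_pos: [0.5525, 0.201, 0.1114]
ee_rot: [0.0, 0.767, 0.641, 0.001]
ft_force: [0.0, 0.6, -0.1]
finger_gap: 0.0665
grip_force: 0.0
```

Call:
move_arm --pt "-0.05 -0.05 0.1 0" --pt "0 0 0 0" --pt "0 0 0 0"

```text
time: 12.82
eef_pos: [0.5512, 0.2006, 0.1091]
ee_rot: [-0.0, 0.767, 0.641, -0.0]
ft_force: [0.9, 0.3, 0.1]
finger_gap: 0.0662
grip_force: 0.0
```

Call:
move_arm --pt "0 0 0 0" --pt "0 0 0 0" --pt "0 0 0 0" --pt "0 0 0 0" --pt "0 0 0 0" --pt "0 0 0 0" --jaw 1

```text
time: 13.58
eef_pos: [0.5514, 0.2005, 0.1091]
ee_rot: [0.0, 0.767, 0.641, 0.0]
ft_force: [0.7, -0.5, -1.5]
finger_gap: 0.0429
grip_force: 30.0
```

```bash
cat > st.py <<'E'
from plant import monitor
import numpy as np
s=monitor.sense(); q=s["ee_rot"]
print(round(s["time"],2),s["eef_pos"].round(4),"F",s["ft_force"].round(2),"M",s["torque"].round(3),"gap",round(s["finger_gap"],4),s["grip_force"],"ang",round(2*np.arctan2(q[2],q[1]),3),"q6",s["qpos"][5].round(3), "e6",s["joint_efforts"][5].round(3))
E
python3 st.py
```

```text
13.57 [0.5514 0.2005 0.1091] F [ 0.69 -0.51 -1.53] M [-0.021 -0.309  0.019] gap 0.0429 29.99981313943863 ang 1.392 q6 0.436 e6 0.021
```

Call:
move_arm --pt "0 0 0 0.5" --pt "0 0 0 0.5" --pt "0 0 0 0.5" --pt "0 0 0 0.5"

```text
time: 14.08
eef_pos: [0.5519, 0.2003, 0.1092]
ee_rot: [0.001, 0.85, 0.528, 0.001]
ft_force: [3.2, -0.7, -2.3]
finger_gap: 0.0428
grip_force: 30.0
```

```bash
python3 st.py
```

```text
14.07 [0.5519 0.2003 0.1092] F [ 3.24 -0.66 -2.3 ] M [-0.104 -0.57   0.25 ] gap 0.0428 29.997820258140564 ang 1.112 q6 0.717 e6 -0.181
```

Call:
move_arm --pt "0 0 0 0.5" --pt "0 0 0 0.5" --pt "0 0 0 0.5" --pt "0 0 0 0.5" --pt "0 0 0 0.5" --pt "0 0 0 0.5" --pt "0 0 0 0.5" --pt "0 0 0 0.5"

```text
time: 15.08
eef_pos: [0.5527, 0.1996, 0.1092]
ee_rot: [0.001, 0.962, 0.273, 0.001]
ft_force: [6.5, -2.8, -4.1]
finger_gap: 0.0426
grip_force: 30.0
```

```bash
python3 st.py
```

```text
15.07 [0.5527 0.1996 0.1092] F [ 6.5  -2.8  -4.06] M [-0.391 -1.008  0.248] gap 0.0426 29.99771475791931 ang 0.553 q6 1.275 e6 -0.165
```

Call:
move_arm --pt "0 0 0 0.5" --pt "0 0 0 0.5" --pt "0 0 0 0.5" --pt "0 0 0 0.5"

```text
time: 15.58
eef_pos: [0.5529, 0.1991, 0.1092]
ee_rot: [0.002, 0.991, 0.136, 0.002]
ft_force: [6.7, -4.6, -3.0]
finger_gap: 0.0429
grip_force: 30.0
```

```bash
python3 st.py
```

```text
15.57 [0.5529 0.1991 0.1092] F [ 6.68 -4.57 -2.96] M [-0.71  -1.08   0.277] gap 0.0429 29.997531473636627 ang 0.274 q6 1.555 e6 -0.165
```

Call:
move_arm --pt "0 0 0 0" --pt "0 0 0 0" --pt "0 0 0 0" --pt "0 0 0 0" --pt "0 0 0 0" --jaw 0.3

```text
time: 16.2
eef_pos: [0.5512, 0.2006, 0.1092]
ee_rot: [-0.0, 0.991, 0.137, -0.0]
ft_force: [0.5, -0.4, -0.2]
finger_gap: 0.0662
grip_force: 0.0
```

Call:
move_arm --pt "0 0 0 -1" --pt "0 0 0 -1" --pt "0 0 0 -1" --pt "0 0 0 -1" --pt "0 0 0 -1" --pt "0 0 0 -1" --pt "0 0 0 -1" --pt "0 0 0 -1"

```text
time: 17.2
eef_pos: [0.5512, 0.2006, 0.1092]
ee_rot: [-0.0, 0.766, 0.643, 0.0]
ft_force: [0.5, 0.3, 0.1]
finger_gap: 0.0666
grip_force: 0.0
```

Call:
move_arm --pt "0 0 0 0" --pt "0 0 0 0" --pt "0 0 0 0"

```text
time: 17.58
eef_pos: [0.5512, 0.2005, 0.1092]
ee_rot: [-0.0, 0.768, 0.641, -0.0]
ft_force: [-0.5, -0.5, -0.2]
finger_gap: 0.0664
grip_force: 0.0
```

```bash
python3 st.py; python3 meas.py | grep -v wrist
```

```text
17.57 [0.5512 0.2005 0.1092] F [-0.47 -0.49 -0.16] M [-0.093 -0.106 -0.009] gap 0.0664 0.0 ang 1.391 q6 0.437 e6 0.009
top tread 220 [ -0.2 -25.5] [45.6 57.3] 0.2 79.8
top jaw 74 [ 0.1 21.4] [48.5 32.3] 0.6 64.3
top fix 177 [ -0.2 -57.2] [27.6 59.6] 89.6 65.1
scene tread 253 [ -0.3 -18.4] [47.7 40.7] 0.9 78.8
scene jaw 56 [ 0.1 12.4] [11.6 50.9] 87.9 63.6
scene fix 228 [ -1.3 -54.7] [37.2 61.8] 88.5 63.9
scene ball 219 [-0.1 99.2] [35.7 79.6] 87.8 137.8
17.725 [0.55124113 0.20054029 0.1091703 ] [-7.69985065e-06  7.67522057e-01  6.41022536e-01  1.99696242e-05] [0.257 0.074 1.888 0.    1.179 0.437] [-0.04286626 -0.04453956 -0.00716532] [0.35792731 0.31106272 0.28695574]
```

Call:
move_arm --pt "-0.07 0.05 0 0" --pt "0 0 0 0"

```text
time: 17.98
eef_pos: [0.5516, 0.1997, 0.1091]
ee_rot: [-0.0, 0.767, 0.641, -0.0]
ft_force: [-0.7, 0.2, 0.2]
finger_gap: 0.0664
grip_force: 0.0
```

Call:
move_arm --pt "0 0 0 0" --pt "0 0 0 0" --pt "0 0 0 0" --pt "0 0 0 0" --pt "0 0 0 0" --jaw 1

```text
time: 18.6
eef_pos: [0.5513, 0.1998, 0.1092]
ee_rot: [-0.0, 0.767, 0.641, -0.0]
ft_force: [-1.8, 0.1, 1.3]
finger_gap: 0.043
grip_force: 30.0
```

Call:
move_arm --pt "0 0 0 0.25" --pt "0 0 0 0.25" --pt "0 0 0 0.25" --pt "0 0 0 0.25" --pt "0 0 0 0.25" --pt "0 0 0 0.25"

```text
time: 19.35
eef_pos: [0.5515, 0.1997, 0.1091]
ee_rot: [-0.0, 0.831, 0.557, -0.0]
ft_force: [-3.6, -0.5, 0.8]
finger_gap: 0.043
grip_force: 30.0
```

```bash
python3 st.py
```

```text
19.35 [0.5515 0.1997 0.1091] F [-3.61 -0.45  0.82] M [-0.014  0.435  0.262] gap 0.043 29.999552965164185 ang 1.18 q6 0.646 e6 0.044
```

Call:
move_arm --pt "0 0 0 0.25" --pt "0 0 0 0.25" --pt "0 0 0 0.25" --pt "0 0 0 0.25"

```text
time: 19.85
eef_pos: [0.5517, 0.1997, 0.1092]
ee_rot: [0.0, 0.868, 0.497, 0.0]
ft_force: [-1.7, -0.1, 1.0]
finger_gap: 0.0425
grip_force: 30.0
```

```bash
python3 st.py
```

```text
19.85 [0.5517 0.1997 0.1092] F [-1.7  -0.09  0.97] M [-0.081  0.269  0.342] gap 0.0425 29.999442994594574 ang 1.041 q6 0.786 e6 0.046
```

Call:
move_arm --pt "0 0 0 0.25"

```text
time: 19.98
eef_pos: [0.5517, 0.1997, 0.1091]
ee_rot: [0.0, 0.876, 0.482, 0.0]
ft_force: [-2.0, -0.9, 1.4]
finger_gap: 0.0429
grip_force: 30.0
```

```bash
python3 st.py
```

```text
19.98 [0.5517 0.1997 0.1091] F [-1.97 -0.87  1.35] M [-0.095  0.247  0.339] gap 0.0429 29.999393820762634 ang 1.006 q6 0.821 e6 0.046
```

Call:
move_arm --pt "0 0 0 0.25"

```text
time: 20.1
eef_pos: [0.5518, 0.1996, 0.1091]
ee_rot: [0.0, 0.884, 0.467, 0.0]
ft_force: [-1.3, -0.8, -0.1]
finger_gap: 0.0424
grip_force: 30.0
```

```bash
python3 st.py; python3 meas.py | grep -E "scene|wrist (tread|jaw|fix)"; python3 st.py
```

```text
20.1 [0.5518 0.1996 0.1091] F [-1.31 -0.76 -0.08] M [-0.137  0.133  0.282] gap 0.0424 29.999326765537262 ang 0.971 q6 0.856 e6 0.047
wrist tread 236 [-12.3   0.5] [ 4.4 23.2] 89.8 76.9
wrist jaw 556 [-12.7  11.9] [13.7 27. ] 89.8 65.6
scene tread 255 [ -0.8 -22.3] [48.4 41. ] 0.5 78.6
scene jaw 50 [-0.3  9.5] [ 9.  49.3] 89.7 63.3
scene fix 228 [  0.3 -56.4] [61.1 33.3] 3.1 64.1
scene ball 27 [ 9.8 89.8] [46.8 17.9] 15.9 129.9
20.25 [0.5518 0.1996 0.1092] F [-1.92 -1.96  0.19] M [-0.184  0.173 -0.019] gap 0.0426 30.000243186950684 ang 0.972 q6 0.854 e6 0.068
```

Call:
move_arm --pt "0 0 0 0.2" --pt "0 0 0 0.2"

```text
time: 20.5
eef_pos: [0.5518, 0.1996, 0.1092]
ee_rot: [0.0, 0.897, 0.442, 0.0]
ft_force: [-0.1, -1.3, -0.4]
finger_gap: 0.043
grip_force: 30.0
```

```bash
python3 st.py
```

```text
20.5 [0.5518 0.1996 0.1092] F [-0.12 -1.33 -0.4 ] M [-0.261  0.056  0.333] gap 0.043 29.999498426914215 ang 0.916 q6 0.911 e6 0.09
```

Call:
move_arm --pt "0 0 0 0.2"

```text
time: 20.62
eef_pos: [0.5518, 0.1996, 0.1092]
ee_rot: [0.0, 0.903, 0.429, 0.0]
ft_force: [0.0, -1.9, -0.2]
finger_gap: 0.0433
grip_force: 30.0
```

```bash
python3 st.py
```

```text
20.62 [0.5518 0.1996 0.1092] F [ 0.02 -1.92 -0.2 ] M [-0.292 -0.045  0.291] gap 0.0433 29.999357163906097 ang 0.888 q6 0.939 e6 0.094
```

Call:
move_arm --pt "0 0 0 0.2"

```text
time: 20.75
eef_pos: [0.5518, 0.1996, 0.1091]
ee_rot: [0.0, 0.909, 0.417, 0.0]
ft_force: [0.5, -2.6, -0.2]
finger_gap: 0.0428
grip_force: 30.0
```

```bash
python3 st.py
```

```text
20.75 [0.5518 0.1996 0.1091] F [ 0.46 -2.63 -0.2 ] M [-0.384 -0.112  0.279] gap 0.0428 29.99927669763565 ang 0.86 q6 0.967 e6 0.095
```

Call:
move_arm --pt "0 0 0 0.2"

```text
time: 20.88
eef_pos: [0.5519, 0.1995, 0.1092]
ee_rot: [0.0, 0.915, 0.404, 0.0]
ft_force: [1.8, -3.4, -0.7]
finger_gap: 0.0425
grip_force: 30.0
```

```bash
python3 st.py
```

```text
20.88 [0.5519 0.1995 0.1092] F [ 1.85 -3.42 -0.67] M [-0.41  -0.301  0.233] gap 0.0425 29.999322295188904 ang 0.832 q6 0.995 e6 0.096
```

Call:
move_arm --pt "0 0 0 0.2"

```text
time: 21.0
eef_pos: [0.5519, 0.1995, 0.1092]
ee_rot: [0.0, 0.92, 0.391, 0.0]
ft_force: [1.9, -3.7, -1.1]
finger_gap: 0.0429
grip_force: 30.0
```

```bash
python3 st.py
```

```text
21.0 [0.5519 0.1995 0.1092] F [ 1.95 -3.74 -1.1 ] M [-0.44  -0.338  0.28 ] gap 0.0429 29.9993759393692 ang 0.804 q6 1.023 e6 0.096
```

Call:
move_arm --pt "0 0 0 0.2"

```text
time: 21.12
eef_pos: [0.5519, 0.1995, 0.1092]
ee_rot: [0.0, 0.926, 0.378, 0.0]
ft_force: [2.1, -2.7, -1.3]
finger_gap: 0.0425
grip_force: 30.0
```

```bash
python3 st.py
```

```text
21.12 [0.5519 0.1995 0.1092] F [ 2.14 -2.67 -1.26] M [-0.606 -0.413  0.271] gap 0.0425 29.999251663684845 ang 0.776 q6 1.051 e6 0.097
```

Call:
move_arm --pt "0 0 0 0.2"

```text
time: 21.25
eef_pos: [0.5519, 0.1995, 0.1092]
ee_rot: [0.0, 0.931, 0.365, 0.0]
ft_force: [3.5, -3.6, -2.0]
finger_gap: 0.0431
grip_force: 30.0
```

```bash
python3 st.py
```

```text
21.25 [0.5519 0.1995 0.1092] F [ 3.53 -3.59 -1.95] M [-0.683 -0.471  0.252] gap 0.0431 29.999350905418396 ang 0.748 q6 1.079 e6 0.105
```

Call:
move_arm --pt "0 0 0 0.2"

```text
time: 21.38
eef_pos: [0.5519, 0.1994, 0.1092]
ee_rot: [0.0, 0.936, 0.352, 0.0]
ft_force: [2.9, -4.0, -1.6]
finger_gap: 0.0429
grip_force: 30.0
```

```bash
python3 st.py
```

```text
21.38 [0.5519 0.1994 0.1092] F [ 2.86 -3.96 -1.64] M [-0.675 -0.536  0.325] gap 0.0429 29.999200701713562 ang 0.72 q6 1.107 e6 0.128
```

Call:
move_arm --pt "0 0 0 0.2"

```text
time: 21.5
eef_pos: [0.552, 0.1994, 0.1091]
ee_rot: [0.0, 0.941, 0.339, 0.0]
ft_force: [3.3, -5.5, -2.1]
finger_gap: 0.0432
grip_force: 30.0
```

```bash
python3 st.py; python3 meas.py | grep -E "scene (tread|jaw|fix)"
```

```text
21.5 [0.552  0.1994 0.1091] F [ 3.33 -5.5  -2.06] M [-0.65  -0.609  0.351] gap 0.0432 29.99921143054962 ang 0.692 q6 1.134 e6 0.149
scene tread 254 [ -0.4 -24.3] [47.9 40.2] 1.6 78.8
scene jaw 39 [-1.4  8.8] [ 7.2 49.4] 88.6 63.3
scene fix 239 [ -1.  -57.4] [62.3 35.6] 7.8 64.0
```

Joint 6 effort gives a clean signal: flat at 0.096, then rising about 0.022 per step since angle 0.755, so the jaw is on the heel. I estimate about 5 N now and aim for about 13 N.

Call:
move_arm --pt "0 0 0 0.2"

```text
time: 21.78
eef_pos: [0.552, 0.1994, 0.1092]
ee_rot: [0.0, 0.945, 0.326, 0.0]
ft_force: [3.6, -3.3, -2.0]
finger_gap: 0.0429
grip_force: 30.0
```

```bash
python3 st.py
```

```text
21.77 [0.552  0.1994 0.1092] F [ 3.56 -3.28 -2.04] M [-0.695 -0.548  0.358] gap 0.0429 29.999154210090637 ang 0.665 q6 1.162 e6 0.133
```

Call:
move_arm --pt "0 0 0 0.2"

```text
time: 21.9
eef_pos: [0.552, 0.1994, 0.1092]
ee_rot: [0.0, 0.95, 0.313, 0.0]
ft_force: [3.2, -4.6, -2.4]
finger_gap: 0.043
grip_force: 30.0
```

```bash
python3 st.py
```

```text
21.9 [0.552  0.1994 0.1092] F [ 3.24 -4.57 -2.38] M [-0.713 -0.62   0.411] gap 0.043 29.999202489852905 ang 0.637 q6 1.19 e6 0.192
```

Call:
move_arm --pt "0 0 0 0.2"

```text
time: 22.02
eef_pos: [0.552, 0.1993, 0.1092]
ee_rot: [0.001, 0.954, 0.3, 0.0]
ft_force: [3.8, -3.9, -2.4]
finger_gap: 0.0431
grip_force: 30.0
```

```bash
python3 st.py
```

```text
22.02 [0.552  0.1993 0.1092] F [ 3.75 -3.94 -2.43] M [-0.689 -0.59   0.379] gap 0.0431 29.999066591262817 ang 0.609 q6 1.218 e6 0.213
```

Call:
move_arm --pt "0 0 0 0.2"

```text
time: 22.15
eef_pos: [0.5521, 0.1993, 0.1092]
ee_rot: [0.001, 0.958, 0.286, 0.0]
ft_force: [3.4, -4.5, -2.1]
finger_gap: 0.043
grip_force: 30.0
```

```bash
python3 st.py
```

```text
22.15 [0.5521 0.1993 0.1092] F [ 3.4  -4.53 -2.06] M [-0.733 -0.598  0.454] gap 0.043 29.99919354915619 ang 0.581 q6 1.246 e6 0.235
```

Call:
move_arm --pt "0 0 0 0" --pt "0 0 0 0" --pt "0 0 0 0" --pt "0 0 0 0" --pt "0 0 0 0" --pt "0 0 0 0" --jaw 0.3

```text
time: 22.9
eef_pos: [0.5516, 0.1998, 0.1092]
ee_rot: [-0.0, 0.958, 0.287, -0.0]
ft_force: [-0.1, -0.3, 0.0]
finger_gap: 0.0665
grip_force: 0.0
```

Call:
move_arm --pt "0 0 -2 0" --pt "0 0 -4 0" --pt "0 0 -4 0" --pt "0 0 -2 0" --pt "-3 0 0 0" --pt "-5 0 0 0" --pt "-5 0 0 0" --pt "0 0 0 0"

```text
time: 23.9
eef_pos: [0.4409, 0.1272, 0.2287]
ee_rot: [0.0, 0.958, 0.286, -0.0]
ft_force: [0.1, -0.2, -0.3]
finger_gap: 0.0666
grip_force: 0.0
```

```bash
python3 st.py; python3 meas.py
python3 - <<'E'
import cv2,numpy as np
cv2.imwrite("pics/end.png",np.hstack([cv2.resize(cv2.imread("pics/m_scene.png")[110:230,180:310],None,fx=3,fy=3),cv2.resize(cv2.imread("pics/m_wrist.png"),(410,360))]))
E
```

```text
23.9 [0.4409 0.1272 0.2287] F [ 0.08 -0.24 -0.28] M [ 0.005 -0.011 -0.014] gap 0.0666 0.0 ang 0.581 q6 1.154 e6 -0.07
wrist tread 2089 [ -1.5 -26.3] [52.4 46.1] 89.7 81.4
wrist jaw 620 [-1.3 10.5] [50.  10.9] 0.1 65.8
wrist fix 1147 [ -1.2 -52.7] [30.7 59.5] 89.5 66.3
wrist ball 2866 [ -4.  106.2] [36.6 43.4] 43.0 146.0
top tread 180 [  0.7 -31.1] [56.1 44.3] 89.2 80.1
top jaw 43 [0.7 9. ] [ 7.6 47.7] 89.7 64.6
top fix 179 [ -0.1 -57. ] [27.8 59.6] 89.9 64.9
top ball 196 [  0.5 104.5] [41.3 40.2] 9.7 143.9
scene tread 259 [ -0.9 -24.7] [40.3 49.2] 89.0 78.5
scene jaw 33 [-0.6  8.5] [ 6.8 50.7] 88.4 62.8
scene fix 235 [ -1.5 -56.1] [61.4 33.9] 2.7 63.8
scene ball 210 [  3.2 102.8] [42.4 35.8] 64.1 140.1
24.05 [0.44362992 0.12848776 0.22961659] [-4.01829338e-05  9.57920806e-01  2.87032161e-01  5.16559746e-04] [ 0.165 -0.319  2.036  0.     1.424  1.154] [-0.06424777  0.05143155 -0.01583843] [-0.0862129  -0.19831395  0.02004985]
```

View pics/end.png

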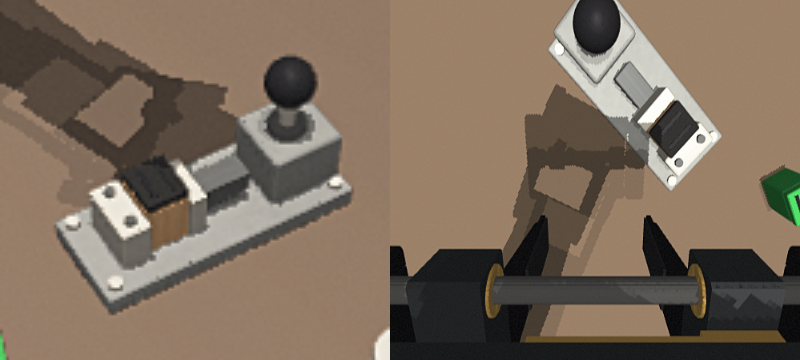

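The heel stands tread up and square between both jaws, at (153,200) in the left crop. The knob is free and the arm is clear of everything, so I'm handing in.

```bash
python3 -c "
from plant import bot
print(bot.hand_in())"
```

```text
the job is handed in; nothing more can be done
None
```

The heel is clamped tread up, square and centred between the jaws at an estimated 13 N (not measured directly), the knob is released, and the job is handed in at about 24 s with no verdict returned.

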